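# Unlock the carver's chisel chest with the T-key

## Task

Unlock the chisel chest: take the red T-handled key out of the wooden block and ease it into the lock in the lid, turning it gently back and forth under light pressure until it drops fully home. Then turn it clockwise until the handle lies in line with the two white marks on the lock, and leave it standing in the lock. Never force the key or the lock, and leave the gouges, the mallet and the sharpening stone alone.

Things in the scene. Friction and masses are not known exactly. Their poses are not given: they have to be found in the camera images.
- key_center (a point): Centre of the key's red handle bar, half-way up it: bar 66 mm long (own x axis), 11 mm wide (own y), 18 mm high (own z, up). The key is a 140 g steel T-key standing upright in the block; a 13 mm stem joins the bar to the collar below. Key and lock look and work the same after a half turn. The handle can be gripped across its width from above.
- key_collar (a point): Point on the key's axis at the underside of its collar (30 mm across, 5 mm thick), 37 mm below the centre of the bar. A round pilot 18 mm across, its foot chamfered 4 x 2.5 mm, reaches 22 mm down from here.
- key_tip (a point): Tip of the key on its axis, 29 mm below the collar's underside: the end of a flat round-nosed blade, 15.5 mm wide (parallel to the handle bar) and 5 mm thick, that sticks out 7 mm below the pilot.
- block_hole (a point): Mouth of the hole in the wooden tool block (70 x 150 x 44 mm, fixed to the bench) in which the key stands with its collar resting on the block's top. Hole 21.5 mm across, 36 mm deep, 45 mm from the block's middle; the point is in the block's top face, z up.
- lock (a point): Centre of the lock's steel rose (60 mm across, 2 mm proud of the lid) in its top face, at the mouth of its plain round bore, 20 mm across; z up, x towards the chest's back edge, y along its front edge, to the robot's left. Keep the push below about 10 N: more than 25 N between blade and disc, push and twist added up, or 80 N on the lock in all, does damage.
- lock_case: Lock case (axes as the lock's) with a turning disc in the dark foot of the bore; origin: centre of the disc's top face, 23 mm below the rose. Its blade slot, 17.5 x 7.2 mm, over 8 mm deep, was left unseen anywhere within 35 degrees either side of parallel to the front edge (y axis). Blade across the slot: collar 6 mm off the rose. Within about 8 degrees of the slot the key goes down till the collar sits on the rose.
- lock_mark (a point): White index line on the rose, in front of the bore, 22.5 mm from its centre; its twin lies behind the bore (both on the lock's x axis). With the handle along this line the lock is open. The key, once home, turns the disc against a steady drag of about 0.04 N m; it meets a hard stop about 3 degrees past the marks (clockwise from above) and one about 62 degrees anticlockwise of the y axis.
- chest: Closed wooden chest with brass corners, 300 (x) x 380 (y) x 130 mm, fixed to the bench; origin under its middle, z up, front towards the robot. The lock is 105 mm in front of its middle.
- gouge_a_center (a point): Carving gouge with a light wooden handle lying on the bench, about 220 mm long, 26 mm thick, handle to its own -x; the point is near the ferrule, on its axis. Leave it alone.
- gouge_b_center (a point): The same with a dark wooden handle, about 210 mm long. Leave it alone.
- mallet_center (a point): Centre of the 100 x 66 x 56 mm head of a wooden mallet lying on the bench; its 25 mm handle reaches 220 mm to its own -x from the point. Leave it alone.
- stone_center (a point): Sharpening stone in a wooden tray, 60 x 170 x 34 mm, long along its own y; the point is its centre. Leave it alone.

How it is judged:
By the outcome, as a careful person would: the job done as asked, in the order asked, and still so for the second after the job is handed in, with the robot touching nothing.
It also fails if it takes over 61 s, if anything falls off the work surface, if the arm or the gripper's body presses on something with over 40 N, if the wrist force passes 120 N, or if a joint passes its speed limit or range.

## Robot

A 6-joint arm with a two-finger parallel gripper is mounted at the origin on the work surface. World frame = base frame: x ahead of the robot, y to its left, z up, the work surface at z = 0. Lengths are in m, angles in rad, forces in N, time in s.
With the tool pointing down it reaches from about 0.325 to 0.875 m from the base axis. Payload 4.4 kg.
Tool frame: the origin (TCP) lies midway between the tips of the shut fingers; the grasp point (between the pads) lies 19 mm behind it; x points along the fingers, y is the direction in which the jaws open and shut, and the axes are right-handed (so a half turn about x gives the same grasp; the last joint's range is limited). The gripper opens to 85 mm and grips with 20 to 120 N. Pads are 22 mm wide; open, the fingers measure 114 mm over their backs; the gripper's body (76 mm by 85 mm) begins 54 mm behind the grasp point. The pads swing forward as they close: fully open they stand 13 mm farther back than shut.
Start: joints at [-1.375, 0.207, 1.542, -0, 1.393, -0.15], TCP at [0.195, -0.541, 0.231] pointing down, gripper open.
Joint ranges: [-2.73, 2.73], [-0.86, 2.22], [0.23, 2.46], [-1.11, 4.25], [0.08, 2.63], [-2.82, 2.82]. Speed limits (rad/s): [2.79, 2.79, 3.14, 3.14, 3.14, 3.14].

## Interface

Orientations are given as a 3x3 rotation matrix whose columns are the frame's x, y, z axes.
In Python, from rig import * gives the robot as it stands.
- The arm moves only by the tool step_arm, never from a script. Its argument "steps" is a list of rows, each a list of 2 entries, a list of its own where there are three numbers: the shift along the world's x, y, z in units of 0.25 m (1.0 is 0.25 m), then the turn about the world's z in units of pi/2 rad (1.0 is pi/2 rad). In form: [[[dx, dy, dz], roll], ...]. A call has 1 to 10 rows; each row is the pose to reach, as a shift and turn from the pose measured when the call began; what a row does not reach only later rows make up. A row lasts 1/12 s, in which the tool goes at most 41.7 mm and 7.16 degrees, less where a joint would pass 70% of its speed; a pose out of reach is approached as far as the arm can. A call with a number of a shift or a turn outside -1 to 1 is refused whole. A call with a gripper value outside its range is refused whole. "hand" is the opening, from 0 (shut) to 1 (fully open), set as the call begins (left out, the last holds). The fingers move at their own pace and stop on an object; the grip force is fixed at half the most. Time passes only in rows, so rows that repeat a pose let the fingers close. It gives the time, the measured TCP pose, the force and the opening at its end, in the units of the state.
- state(): the state, without advancing time (a new reading comes with each control period).
- snapshot(name): name is "scene" or "top" or "wrist"; returns a dict with "img" (420x560x3 uint8, blue, green, red), "vfov" (degrees; the focal length in pixels is half the picture's height over the tangent of half this angle, whatever the lens; pixels are square), "cx", "cy" (the principal point, pixels), "k1" (the pictures are not rectified: a ray, as slopes to the right and down, at radius r is drawn at 1 + k1 r^2 times it, then the intrinsics apply), "world_from_camera" (4x4, takes a point from camera to world coordinates). Camera axes: x right, y down, z forward; pixel columns grow to the right and rows downward; lengths in m; the calibration is good to about 2 mm. A picture is of the moment at which its call begins. There is no depth.
- finish_job(): hands the job in, once; it reports no verdict.
Trained networks look in the newest picture that a camera, given by its name, has taken for a name from the list of things; names that differ only in an ending like _2 or _b are one class to them, and where a whole thing is asked for, a point or a joint stands for the part that bears it (a point fixed in the world has none). Each returns a list of dicts, best first, with "conf" (0 to 1); they miss things now and then, are a little off and sometimes report something else, mostly with a low value. They report only what shows in the picture. A call takes as long as a camera call.
- look_for(camera, label): "location" ([x, y, z] in m, in the coordinates of the camera as it stood for that picture, good to about 4 mm: the middle of the surface that is visible of it).
The state is a dict: "clock": time; "joint_positions": joint angles; "dq": joint speeds; "joint_efforts": joint torques, N m; "tcp_pos": TCP position; "tcp_rot": TCP orientation; "force": force on the tool from outside, world axes, zero at the start; "wrist_torque": the same for the moment, N m; "width": finger opening in m.
Only numpy, scipy, OpenCV 4.12 (cv2) and the standard library are available. Lean on these libraries where they do the work, as an engineer would, in place of code of your own. Each camera call takes 0.05 s, during which the arm holds its last target. There are 200 camera calls.

## Working session

There is one attempt and no reset: what is moved stays moved. The work goes in short steps, Python scripts to look and compute and a tool call to move; the robot and the scene stay as the last step left them, time stands still between calls to the robot, and variables do not carry over. Pictures are saved under pics/ and viewed, about 8 in all and at most 12, crops included, and the job is handed in when it is done.

Besides the shell and the picture viewer there is one more tool, called after ">>>" in YAML: its name, and indented under it one key for each argument. step_arm: Moves the arm, as the interface text tells. Its arguments: {"type":"object","properties":{"steps":{"type":"array","items":{"type":"array"}},"hand":{"type":"number"}},"required":["steps"]}

```bash
mkdir -p pics; cat > h.py <<'E'
from rig import *
import numpy as np, cv2
def K(s):
    f=210/np.tan(np.radians(s["vfov"])/2); return f
def px2ray(s,u,v):
    f=K(s); d=np.array([(u-s["cx"])/f,(v-s["cy"])/f]); r0=np.linalg.norm(d); r=r0
    for _ in range(30): r=r0/(1+s["k1"]*r*r)
    d=d*(r/r0 if r0>0 else 1)
    T=np.array(s["world_from_camera"]); return T[:3,3],T[:3,:3]@np.array([d[0],d[1],1])
def px2plane(s,u,v,z):
    o,d=px2ray(s,u,v); return o+d*(z-o[2])/d[2]
def proj(s,p):
    T=np.array(s["world_from_camera"]); c=T[:3,:3].T@(np.array(p)-T[:3,3]); d=c[:2]/c[2]
    d=d*(1+s["k1"]*(d@d)); return d*K(s)+[s["cx"],s["cy"]]
def find(cam,s,l):
    T=np.array(s["world_from_camera"])
    return [(round(r["conf"],2),(T[:3,:3]@np.array(r["location"])+T[:3,3]).round(4).tolist()) for r in look_for(cam,l)[:3]]
E
python3 - <<'E'
from h import *
np.set_printoptions(precision=4,suppress=True)
for c in ["scene","top"]:
    s=snapshot(c); cv2.imwrite(f"pics/{c}0.png",s["img"]); print(c,s["vfov"],s["k1"],np.array(s["world_from_camera"])[:3])
    for l in ["key_center","key_collar","block_hole","lock","lock_mark","chest","gouge_a_center","mallet_center","stone_center"]: print(l,find(c,s,l))
st=state(); print(st)
E
```

```text
scene 51.521322222530856 -0.1003366947103022 [[ 0.7362  0.5816 -0.3461  0.8999]
 [ 0.6768 -0.6284  0.3835 -0.5056]
 [ 0.0055 -0.5165 -0.8562  1.0875]]
key_center [(0.55, [0.4545, -0.2223, 0.0861])]
key_collar [(0.57, [0.4554, -0.219, 0.0879])]
block_hole [(0.68, [0.4446, -0.2701, 0.044])]
lock [(0.59, [0.6741, 0.091, 0.1324])]
lock_mark [(0.87, [0.6769, 0.0904, 0.1343]), (0.25, [0.4527, -0.2195, 0.0878])]
chest [(0.83, [0.6727, 0.0905, 0.1293])]
gouge_a_center [(0.6, [0.3638, 0.1596, 0.0239])]
mallet_center [(0.81, [0.675, -0.3976, 0.0541])]
stone_center [(0.92, [0.4316, -0.5548, 0.0344])]
top 44.20498147904675 -0.015323770358342198 [[ 0.0619 -0.9772  0.2031  0.1306]
 [-0.9981 -0.0613  0.0093 -0.0755]
 [ 0.0033 -0.2033 -0.9791  1.8138]]
key_center [(0.43, [0.449, -0.2158, 0.0843])]
key_collar []
block_hole [(0.75, [0.4229, -0.2716, 0.0468])]
lock [(0.6, [0.6397, 0.1306, 0.1256])]
lock_mark [(0.62, [0.6384, 0.1286, 0.13])]
chest [(0.54, [0.3551, 0.1642, 0.0214])]
gouge_a_center [(0.81, [0.3555, 0.165, 0.0223])]
mallet_center [(0.96, [0.6597, -0.392, 0.0578])]
stone_center [(0.87, [0.4173, -0.5592, 0.0362])]
{'clock': 1.0, 'joint_positions': array([-1.3755,  0.2066,  1.5415, -0.    ,  1.3935, -0.1505]), 'dq': array([ 0.0016,  0.0017,  0.0003, -0.0005, -0.0019,  0.0022]), 'joint_efforts': array([ -0.0005, -38.3059, -29.1978,  -0.0002,   0.0007,  -0.    ]), 'tcp_pos': array([ 0.1949, -0.541 ,  0.2313]), 'tcp_rot': array([[-0.    ,  0.339 , -0.9408],
       [ 0.    , -0.9408, -0.339 ],
       [-1.    , -0.    ,  0.    ]]), 'force': array([-0.8309,  0.4069,  0.0311]), 'wrist_torque': array([-0.0025, -0.0052,  0.0413]), 'width': 0.08556728495407961}
```

View pics/scene0.png

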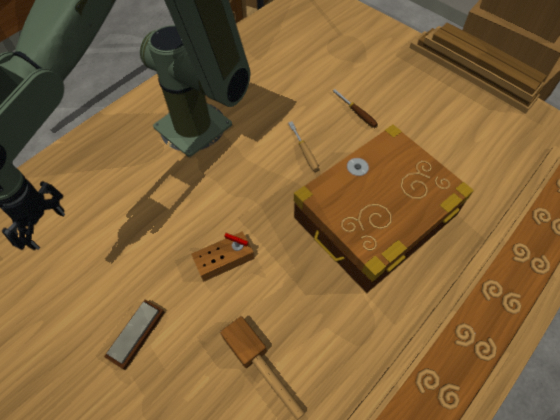

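View pics/top0.png

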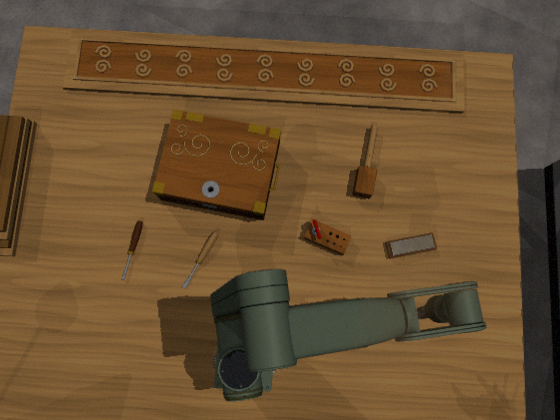

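Scene view: red handle at (236,239), lock rose at (358,167). Top view: key (316,229), lock (210,189). The two cameras' network positions differ, so I'll check them with pixels on known planes.

```bash
python3 - <<'E'
from h import *
np.set_printoptions(precision=4,suppress=True)
for c in ["scene","top"]:
    s=snapshot(c); im=s["img"].astype(int); b,g,r=im[...,0],im[...,1],im[...,2]
    m=((r>110)&(g<50)&(b<50)).astype(np.uint8)
    n,l,S,C=cv2.connectedComponentsWithStats(m); k=1+np.argmax(S[1:,4]); print(c,S[k],C[k])
    ys,xs=np.where(l==k); P=np.array([px2plane(s,x,y,0.09) for x,y in zip(xs,ys)])
    print("key",P.mean(0)); w,v=np.linalg.eigh(np.cov(P[:,:2].T)); print(np.degrees(np.arctan2(v[1,1],v[0,1])),np.sqrt(w)*3.46)
    u,v0=(358,167) if c=="scene" else (210,189)
    sub=im[v0-16:v0+17,u-18:u+19]; mm=((sub.max(2)-sub.min(2)<40)&(sub.min(2)>90))
    ys,xs=np.where(mm); print(mm.sum(),(xs.min()+xs.max())/2+u-18,(ys.min()+ys.max())/2+v0-16)
    print("lock",px2plane(s,(xs.min()+xs.max())/2+u-18,(ys.min()+ys.max())/2+v0-16,0.132))
E
```

```text
scene [225 233  23  11  82] [236.3537 238.4268]
key [ 0.4533 -0.2167  0.09  ]
-159.97475277209486 [0.0098 0.0624]
281 357.5 166.5
lock [0.5554 0.1495 0.132 ]
top [314 220   7  17  39] [316.8974 228.0513]
key [ 0.4493 -0.2186  0.09  ]
-160.387047198355 [0.0075 0.0611]
184 210.0 188.5
lock [0.5538 0.1488 0.132 ]
```

>>> step_arm:
  steps:
    - [[0.9, 1.0, -0.1], 0]
    - [[0.9, 1.0, -0.1], 0]
    - [[0.9, 1.0, -0.1], 0]
    - [[0.9, 1.0, -0.1], 0]
    - [[0.9, 1.0, -0.1], 0]
    - [[0.9, 1.0, -0.1], 0]
    - [[0.9, 1.0, -0.1], 0]
    - [[0.9, 1.0, -0.1], 0]
    - [[0.9, 1.0, -0.1], 0]
  hand: 1

```text
clock: 1.85
tcp_pos: [0.4231, -0.2855, 0.2058]
tcp_rot: [[0.002, 0.345, -0.938], [0.003, -0.938, -0.345], [-1.0, -0.003, -0.003]]
force: [-0.9, -0.3, 0.3]
width: 0.0851
```

```bash
python3 - <<'E'
from h import *
np.set_printoptions(precision=4,suppress=True)
s=snapshot("wrist"); cv2.imwrite("pics/w1.png",s["img"]); print(np.array(s["world_from_camera"]),s["vfov"],s["k1"])
print(state()["tcp_pos"],state()["tcp_rot"])
print(proj(s,[.451,-.217,.09]),proj(s,[.555,.149,.132]))
E
```

```text
[[ 0.3449 -0.8881 -0.304   0.5016]
 [-0.9387 -0.3272 -0.1088 -0.2577]
 [-0.0028  0.3229 -0.9464  0.3496]
 [ 0.      0.      0.      1.    ]] 58.4338670197772 -0.008083938503992716
[ 0.4219 -0.2874  0.206 ] [[ 0.0002  0.3449 -0.9386]
 [ 0.0014 -0.9386 -0.3449]
 [-1.     -0.0012 -0.0007]]
[192.0584 136.5325] [-594.4063 -386.4063]
```

View pics/w1.png

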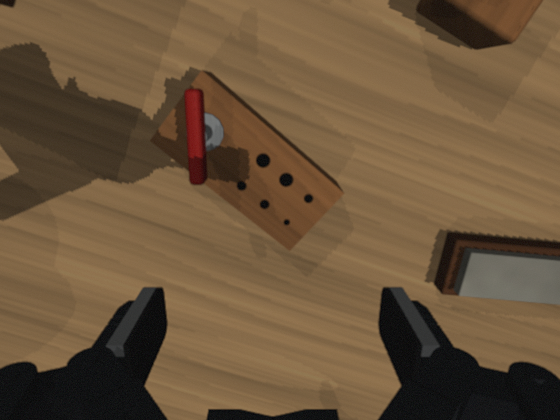

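Wrist view: key bar from (194,90) to (198,185), collar beside it on the block; stone at right.

```bash
cat >> h.py <<'E'
def redbar(s,z):
    im=s["img"].astype(int); b,g,r=im[...,0],im[...,1],im[...,2]
    m=((r>70)&(g<0.35*r)&(b<0.35*r)).astype(np.uint8)
    n,l,S,C=cv2.connectedComponentsWithStats(m); k=1+np.argmax(S[1:,4])
    ys,xs=np.where(l==k); P=np.array([px2plane(s,x,y,z) for x,y in zip(xs,ys)])
    w,v=np.linalg.eigh(np.cov(P[:,:2].T)); a=np.degrees(np.arctan2(v[1,1],v[0,1]))%180
    R=cv2.minAreaRect((P[:,:2]*1e4).astype(np.float32))
    return P.mean(0).round(4),(np.array(R[0])/1e4).round(4),(np.array(R[1])/1e4).round(4),a.round(2)
E
python3 - <<'E'
from h import *
s=snapshot("wrist")
print(redbar(s,.081),redbar(s,.09)); st=state(); print(st["tcp_pos"],np.degrees(np.arctan2(st["tcp_rot"][1,1],st["tcp_rot"][0,1])))
E
```

```text
(array([ 0.4529, -0.2159,  0.081 ]), array([ 0.4494, -0.2173]), array([0.0648, 0.011 ]), np.float64(18.22)) (array([ 0.4545, -0.2174,  0.09  ]), array([ 0.4511, -0.2187]), array([0.0627, 0.0106]), np.float64(18.22))
[ 0.42079751 -0.28940337  0.20616536] -69.94068168643597
```

>>> step_arm:
  steps:
    - [[0.12, 0.286, -0.14], -0.02]
    - [[0.12, 0.286, -0.14], -0.02]
    - [[0.12, 0.286, -0.14], -0.02]
    - [[0.12, 0.286, -0.14], -0.02]
    - [[0.12, 0.286, -0.14], -0.02]

```text
clock: 2.37
tcp_pos: [0.4504, -0.2193, 0.1714]
tcp_rot: [[-0.001, 0.313, -0.95], [-0.001, -0.95, -0.313], [-1.0, 0.001, 0.001]]
force: [0.1, -0.4, 0.7]
width: 0.0855
```

```bash
python3 - <<'E'
from h import *
s=snapshot("wrist");s=snapshot("wrist"); cv2.imwrite("pics/w2.png",s["img"])
print(redbar(s,.081),redbar(s,.09)); st=state(); print(st["tcp_pos"],np.degrees(np.arctan2(st["tcp_rot"][1,1],st["tcp_rot"][0,1])),st["clock"])
print([proj(s,[.452+t*.033*np.cos(.32),-.2175+t*.033*np.sin(.32),.09]).round() for t in (-1,1)])
E
```

```text
(array([ 0.4481, -0.2185,  0.081 ]), array([ 0.448 , -0.2186]), array([0.0666, 0.0103]), np.float64(19.77)) (array([ 0.4513, -0.2176,  0.09  ]), array([ 0.4512, -0.2177]), array([0.064 , 0.0099]), np.float64(19.77))
[ 0.450802   -0.22010822  0.17214504] -71.86757141236949 2.4667
[array([269., 265.]), array([268., 168.])]
```

View pics/w2.png

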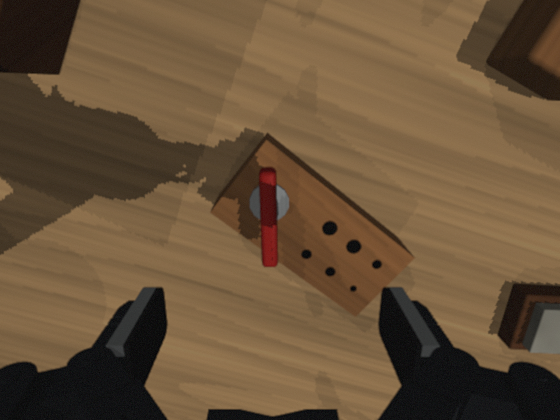

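Bar in view from (268,168) to (270,266), matching the projection. Descend and grip.

>>> step_arm:
  steps:
    - [[0, 0.009, -0.15], 0.019]
    - [[0, 0.009, -0.3], 0.019]
    - [[0, 0.009, -0.396], 0.019]
    - [[0, 0.009, -0.396], 0.019]
    - [[0, 0.009, -0.396], 0.019]

```text
clock: 2.88
tcp_pos: [0.4499, -0.2187, 0.0727]
tcp_rot: [[-0.001, 0.338, -0.941], [-0.001, -0.941, -0.338], [-1.0, 0.0, 0.001]]
force: [0.8, -0.1, -0.5]
width: 0.0855
```

>>> step_arm:
  steps:
    - [[0, 0, 0], 0]
    - [[0, 0, 0], 0]
    - [[0, 0, 0], 0]
    - [[0, 0, 0], 0]
    - [[0, 0, 0], 0]
    - [[0, 0, 0], 0]
    - [[0, 0, 0], 0]
    - [[0, 0, 0], 0]
    - [[0, 0, 0], 0]
    - [[0, 0, 0], 0]
  hand: 0

```text
clock: 3.72
tcp_pos: [0.4502, -0.2187, 0.0733]
tcp_rot: [[-0.0, 0.338, -0.941], [-0.001, -0.941, -0.338], [-1.0, 0.001, 0.001]]
force: [-1.3, 1.6, 5.5]
width: 0.0092
```

```bash
python3 - <<'E'
from h import *
for c in ["wrist","scene"]:
  s=snapshot(c); cv2.imwrite(f"pics/{c}3.png",s["img"])
st=state(); print(st["tcp_pos"],np.degrees(np.arctan2(st["tcp_rot"][1,1],st["tcp_rot"][0,1])),st["clock"],st["width"],st["force"],st["wrist_torque"])
E
```

```text
[ 0.45015871 -0.21868907  0.07328782] -70.26274810474814 3.8167 0.009474399918773184 [-1.09422618  1.52500271  4.89938275] [ 0.28689101  0.18022791 -0.01646179]
```

View pics/wrist3.png

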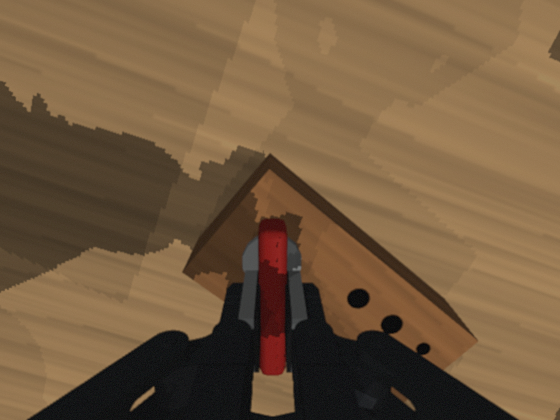

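Key gripped: bar between the pads at (272,300). Lifting straight up.

>>> step_arm:
  steps:
    - [[0, 0, 0.04], 0]
    - [[0, 0, 0.1], 0]
    - [[0, 0, 0.18], 0]
    - [[0, 0, 0.28], 0]
    - [[0, 0, 0.4], 0]
    - [[0, 0, 0.55], 0]
    - [[0, 0, 0.7], 0]
    - [[0, 0, 0.7], 0]
    - [[0, 0, 0.7], 0]

```text
clock: 4.57
tcp_pos: [0.4516, -0.2198, 0.2514]
tcp_rot: [[0.005, 0.338, -0.941], [-0.005, -0.941, -0.338], [-1.0, 0.006, -0.003]]
force: [-1.3, 0.4, -1.1]
width: 0.0095
```

```bash
python3 - <<'E'
from h import *
s=snapshot("wrist"); print(redbar(s,state()["tcp_pos"][2]+.0165))
st=state(); print(st["tcp_pos"],np.degrees(np.arctan2(st["tcp_rot"][1,1],st["tcp_rot"][0,1])),st["clock"],st["width"],st["force"],st["wrist_torque"],st["joint_positions"])
s=snapshot("top"); im=s["img"]; cv2.imwrite("pics/top4.png",cv2.resize(im[90:230,130:310],None,fx=4,fy=4,interpolation=cv2.INTER_CUBIC))
E
```

```text
(array([ 0.4743, -0.2128,  0.2652]), array([ 0.4728, -0.2128]), array([0.0197, 0.0102]), np.float64(30.15))
[ 0.45013128 -0.21874419  0.24873101] -70.26119530942503 4.6167 0.009344680636337272 [-0.53679422  0.21420528 -2.49016245] [ 0.01892985 -0.03433328 -0.00279517] [-6.24769447e-01  3.19374239e-02  1.69936897e+00 -1.07911609e-03
  1.40908893e+00  6.01693011e-01]
```

View pics/top4.png

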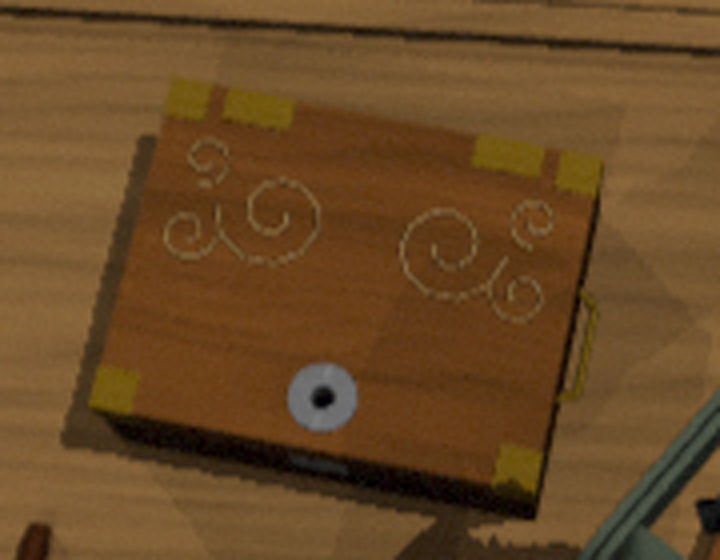

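Lid corners in the crop: (90,408), (538,490), (168,78), (602,160); rose centre (322,397). The key came out cleanly (wrist force about zero). Next: chest yaw from the corners.

```bash
python3 - <<'E'
from h import *
s=snapshot("top")
c={k:px2plane(s,u/4+130-.4,v/4+90-.4,.13)[:2] for k,(u,v) in dict(fl=(90,408),fr=(538,490),bl=(168,78),br=(602,160),lock=(322,397)).items()}
print(c); A=lambda a,b:(np.degrees(np.arctan2(*(c[a]-c[b])[::-1])),np.linalg.norm(c[a]-c[b]))
print(A("fl","fr"),A("bl","br"),A("bl","fl"),A("br","fr")); 
m=sum(c[k] for k in("fl","fr","bl","br"))/4; a=np.radians(A("bl","fl")[0]/2+A("br","fr")[0]/2); print(m,m-.105*np.array([np.cos(a),np.sin(a)]))
E
```

```text
{'fl': array([0.53144474, 0.34216215]), 'fr': array([ 0.4847884 , -0.03750258]), 'bl': array([0.82962938, 0.30676452]), 'br': array([ 0.77803267, -0.07377955]), 'lock': array([0.55309568, 0.14866825])}
(np.float64(82.99414646300436), np.float64(0.38252074983733086)) (np.float64(82.27854161002031), np.float64(0.38402605580862437)) (np.float64(-6.769924739254736), np.float64(0.30027832971956436)) (np.float64(-7.05217635546117), np.float64(0.29547965008460453))
[0.6559738  0.13441114] [0.55173671 0.14704561]
```

>>> step_arm:
  steps:
    - [[0.24, 1.0, 0], 0.05]
    - [[0.24, 1.0, 0], 0.1]
    - [[0.24, 1.0, 0], 0.15]
    - [[0.24, 1.0, 0], 0.2]
    - [[0.24, 1.0, 0], 0.25]
    - [[0.24, 1.0, 0], 0.31]
    - [[0.24, 1.0, 0], 0.31]
    - [[0.24, 1.0, 0], 0.31]
    - [[0.24, 1.0, 0], 0.31]

```text
clock: 5.47
tcp_pos: [0.5076, 0.0322, 0.2441]
tcp_rot: [[-0.009, 0.739, -0.673], [-0.001, -0.673, -0.739], [-1.0, -0.006, 0.007]]
force: [-0.8, -0.6, -1.9]
width: 0.0091
```

>>> step_arm:
  steps:
    - [[0.1, 0.39, 0], 0]
    - [[0.1, 0.39, 0], 0]
    - [[0.1, 0.39, 0], 0]
    - [[0.1, 0.39, 0], 0]
    - [[0.1, 0.39, 0], 0]
    - [[0.1, 0.39, 0], 0]

```text
clock: 5.97
tcp_pos: [0.5322, 0.1277, 0.2433]
tcp_rot: [[-0.01, 0.738, -0.675], [-0.002, -0.675, -0.738], [-1.0, -0.006, 0.009]]
force: [0.5, 0.6, -2.0]
width: 0.0095
```

```bash
python3 - <<'E'
from h import *
s=snapshot("wrist"); s=snapshot("wrist"); cv2.imwrite("pics/w5.png",s["img"])
st=state(); print(st["tcp_pos"],np.degrees(np.arctan2(st["tcp_rot"][1,1],st["tcp_rot"][0,1])),st["clock"],st["width"],st["force"],st["wrist_torque"])
print(proj(s,[.554,.1485,.132]),proj(s,st["tcp_pos"]-[0,0,.029]),proj(s,st["tcp_pos"]-[0,0,.058]))
E
```

```text
[0.53240507 0.1277804  0.24375551] -42.475431232670424 6.0667 0.009683070176465094 [ 0.29257797  0.68451945 -1.86998093] [ 0.03094585  0.03711753 -0.03021015]
[275.54630898 164.35336311] [271.91202039 257.07400109] [272.26712527 234.83157861]
```

View pics/w5.png

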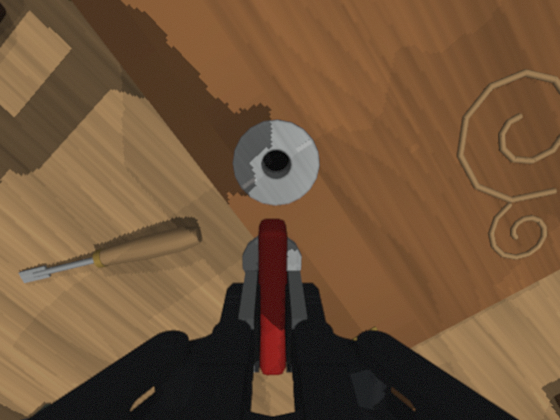

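Rose centred near (276,162), 43 px radius, marks at (302,146) and (249,186); collar at (271,257) as projected, so the key hangs straight.

```bash
python3 - <<'E'
from h import *
s=snapshot("wrist"); im=s["img"]; hsv=cv2.cvtColor(im,cv2.COLOR_BGR2HSV)
m=((hsv[...,1]<45)&(hsv[...,2]>50)).astype(np.uint8); m[:, :220]=0; m[:,330:]=0; m[:105]=0; m[216:]=0
cs,_=cv2.findContours(m,cv2.RETR_EXTERNAL,cv2.CHAIN_APPROX_NONE); c=max(cs,key=cv2.contourArea); h=cv2.convexHull(c)
e=cv2.fitEllipse(h); print(e)
P=np.array([px2plane(s,*q[0],.132)[:2] for q in h]); print(cv2.minEnclosingCircle((P*1000).astype(np.float32)))
print(px2plane(s,*e[0],.132)); mk=[px2plane(s,*q,.132)[:2] for q in((302,146),(249,186))]; d=mk[0]-mk[1]; print(mk,np.linalg.norm(d),np.degrees(np.arctan2(d[1],d[0])))
w=((hsv[...,1]<25)&(hsv[...,2]>185)&(m>0)); ys,xs=np.where(w); print(w.sum(), list(zip(xs,ys))[::8][:40])
st=state(); print(st["tcp_pos"],st["tcp_rot"][:,0])
E
```

```text
((275.7188720703125, 162.18055725097656), (84.76654815673828, 85.97736358642578), 90.48822784423828)
((554.4352416992188, 148.8656768798828), 29.671459197998047)
[0.55520406 0.14966567 0.132     ]
[array([0.5757923 , 0.14586381]), array([0.52996991, 0.14980743])] 0.04599178209924253 -4.918933680129972
0 []
[0.53249181 0.12797192 0.24396397] [-0.00895599 -0.00151703 -0.99995874]
```

>>> step_arm:
  steps:
    - [[0.088, 0.084, -0.05], 0]
    - [[0.088, 0.084, -0.1], 0]
    - [[0.088, 0.084, -0.17], 0]
    - [[0.088, 0.084, -0.17], 0]
    - [[0.088, 0.084, -0.17], 0]
    - [[0.088, 0.084, -0.17], 0]

```text
clock: 6.62
tcp_pos: [0.5547, 0.1484, 0.2021]
tcp_rot: [[-0.008, 0.737, -0.676], [-0.002, -0.676, -0.737], [-1.0, -0.005, 0.007]]
force: [-0.3, 0.0, -0.7]
width: 0.0096
```

```bash
python3 - <<'E'
from h import *
s=snapshot("wrist"); st=state(); a=cv2.resize(s["img"][130:310,180:370],None,fx=3,fy=3,interpolation=cv2.INTER_CUBIC)
t=snapshot("scene"); u,v=proj(t,[.555,.149,.132]).astype(int); b=cv2.resize(t["img"][v-60:v+40,u-45:u+45],(486,540),interpolation=cv2.INTER_CUBIC)[:, :230] if 0 else cv2.resize(t["img"][v-45:v+45,u-19:u+19],(228,540),interpolation=cv2.INTER_CUBIC)
cv2.imwrite("pics/w6.png",np.hstack([a,b]))
print(st["tcp_pos"],st["tcp_rot"][:,0],np.degrees(np.arctan2(st["tcp_rot"][1,1],st["tcp_rot"][0,1])),st["clock"],st["force"],st["wrist_torque"])
print(proj(s,[.555,.149,.132]),[proj(s,st["tcp_pos"]-[0,0,z]) for z in(.029,.058)])
E
```

```text
[0.55509532 0.14859185 0.20266608] [-0.00704994 -0.00130464 -0.9999743 ] -42.504887425658836 6.6667 [-0.37760967 -0.52949429 -1.83349353] [ 0.02803407 -0.0117476  -0.01847213]
[272.1136948  226.40732459] [array([272.31868966, 257.03507651]), array([272.58538946, 234.81010786])]
```

View pics/w6.png

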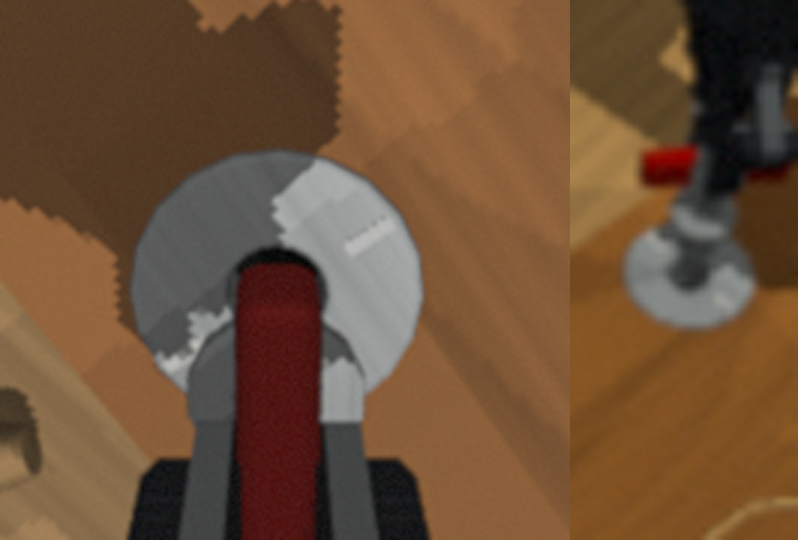

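Left: rose and collar are laterally concentric (centres at crop x=277 and 275); right: scene view shows the blade over the bore. Lowering slowly.

>>> step_arm:
  steps:
    - [[0, 0, -0.03], 0]
    - [[0, 0, -0.05], 0]
    - [[0, 0, -0.065], 0]
    - [[0, 0, -0.08], 0]
    - [[0, 0, -0.09], 0]
    - [[0, 0, -0.1], 0]
    - [[0, 0, -0.11], 0]

```text
clock: 7.3
tcp_pos: [0.5552, 0.1487, 0.1751]
tcp_rot: [[-0.007, 0.737, -0.675], [-0.001, -0.675, -0.737], [-1.0, -0.004, 0.005]]
force: [-0.5, 0.2, -1.3]
width: 0.0097
```

>>> step_arm:
  steps:
    - [[0, 0, -0.008], 0]
    - [[0, 0, -0.016], 0]
    - [[0, 0, -0.022], 0]
    - [[0, 0, -0.028], 0]
    - [[0, 0, -0.032], 0]
    - [[0, 0, -0.032], 0]

```text
clock: 7.8
tcp_pos: [0.5551, 0.1487, 0.1669]
tcp_rot: [[-0.007, 0.737, -0.675], [-0.001, -0.675, -0.737], [-1.0, -0.004, 0.006]]
force: [-0.9, -0.2, -2.3]
width: 0.0092
```

>>> step_arm:
  steps:
    - [[0, 0, -0.004], 0]
    - [[0, 0, -0.004], 0]
    - [[0, 0, -0.004], 0]

```text
clock: 8.05
tcp_pos: [0.5551, 0.1487, 0.1659]
tcp_rot: [[-0.007, 0.737, -0.675], [-0.001, -0.676, -0.737], [-1.0, -0.004, 0.006]]
force: [-0.9, 0.1, -1.4]
width: 0.0093
```

>>> step_arm:
  steps:
    - [[0, 0, -0.004], 0]
    - [[0, 0, -0.004], 0]
    - [[0, 0, -0.004], 0]

```text
clock: 8.3
tcp_pos: [0.5552, 0.1488, 0.1649]
tcp_rot: [[-0.007, 0.737, -0.675], [-0.001, -0.675, -0.737], [-1.0, -0.004, 0.005]]
force: [0.3, 0.3, -1.8]
width: 0.0095
```

>>> step_arm:
  steps:
    - [[0, 0, -0.004], 0]
    - [[0, 0, -0.004], 0]
    - [[0, 0, -0.004], 0]

```text
clock: 8.55
tcp_pos: [0.5554, 0.1488, 0.1644]
tcp_rot: [[-0.006, 0.737, -0.675], [-0.001, -0.675, -0.737], [-1.0, -0.004, 0.005]]
force: [-0.3, -0.6, 0.8]
width: 0.0097
```

Contact just begins. Sweeping counter-clockwise with light pressure.

>>> step_arm:
  steps:
    - [[0, 0, -0.003], 0.035]
    - [[0, 0, -0.003], 0.07]
    - [[0, 0, -0.003], 0.105]
    - [[0, 0, -0.003], 0.14]
    - [[0, 0, -0.003], 0.14]

```text
clock: 8.97
tcp_pos: [0.5552, 0.1488, 0.1632]
tcp_rot: [[-0.006, 0.867, -0.498], [-0.003, -0.498, -0.867], [-1.0, -0.004, 0.005]]
force: [-0.1, 0.8, -1.6]
width: 0.0094
```

```bash
cat > s.py <<'E'
from h import *
st=state(); print(st["tcp_pos"].round(4),st["tcp_rot"][:,0].round(3),"handle",np.degrees(np.arctan2(st["tcp_rot"][1,1],st["tcp_rot"][0,1])).round(2)+90,st["clock"],st["force"].round(2),st["wrist_torque"].round(3),st["width"])
E
python3 s.py
```

```text
[0.5552 0.1488 0.1632] [-0.006 -0.003 -1.   ] handle 60.16 8.9667 [-0.12  0.76 -1.59] [ 0.04  -0.037 -0.   ] 0.009410147495109938
```

>>> step_arm:
  steps:
    - [[0, 0, -0.004], 0]
    - [[0, 0, -0.004], 0]
    - [[0, 0, -0.004], 0]

```text
clock: 9.22
tcp_pos: [0.555, 0.1487, 0.1618]
tcp_rot: [[-0.007, 0.867, -0.498], [-0.003, -0.498, -0.867], [-1.0, -0.005, 0.006]]
force: [0.5, 0.5, -2.1]
width: 0.0094
```

```bash
python3 s.py
```

```text
[0.555  0.1487 0.1618] [-0.007 -0.003 -1.   ] handle 60.120000000000005 9.2167 [ 0.46  0.45 -2.09] [-0.01   0.032  0.001] 0.009355186866618403
```

>>> step_arm:
  steps:
    - [[0, 0, -0.004], 0]
    - [[0, 0, -0.004], 0]
    - [[0, 0, -0.004], 0]

```text
clock: 9.47
tcp_pos: [0.5552, 0.1488, 0.1614]
tcp_rot: [[-0.006, 0.867, -0.498], [-0.003, -0.498, -0.867], [-1.0, -0.004, 0.005]]
force: [-0.4, 0.1, 1.8]
width: 0.0095
```

```bash
python3 s.py
```

```text
[0.5552 0.1488 0.1614] [-0.006 -0.003 -1.   ] handle 60.1 9.4667 [-0.36  0.08  1.81] [-0.025  0.213  0.016] 0.009488733018125988
```

>>> step_arm:
  steps:
    - [[0, 0, -0.003], 0.035]
    - [[0, 0, -0.003], 0.07]
    - [[0, 0, -0.003], 0.105]
    - [[0, 0, -0.003], 0.14]

```text
clock: 9.8
tcp_pos: [0.5555, 0.1482, 0.1614]
tcp_rot: [[-0.005, 0.955, -0.295], [-0.005, -0.295, -0.955], [-1.0, -0.003, 0.006]]
force: [-3.0, -1.8, 3.2]
width: 0.01
```

```bash
python3 s.py; python3 - <<'E'
from h import *
s=snapshot("wrist"); a=cv2.resize(s["img"][150:330,180:370],None,fx=3,fy=3,interpolation=cv2.INTER_CUBIC)
t=snapshot("scene"); u,v=proj(t,[.555,.149,.132]).astype(int); b=cv2.resize(t["img"][v-35:v+25,u-20:u+20],(360,540),interpolation=cv2.INTER_CUBIC)[:,60:290]
cv2.imwrite("pics/w7.png",np.hstack([a,b])); p=state()["tcp_pos"]
print(proj(s,[.555,.149,.132]),proj(t,[.555,.149,.132]),proj(t,[.555,.149,.143]),u,v); print(state()["wrist_torque"])
E
```

```text
[0.5555 0.1482 0.1614] [-0.005 -0.005 -1.   ] handle 72.84 9.8 [-2.95 -1.79  3.19] [-0.269  0.3   -0.073] 0.009967171095833342
[270.99743689 255.65603387] [357.26179723 166.52975622] [357.80953113 164.10174762] 357 166
[-0.32088953  0.3661764  -0.02176691]
```

View pics/w7.png

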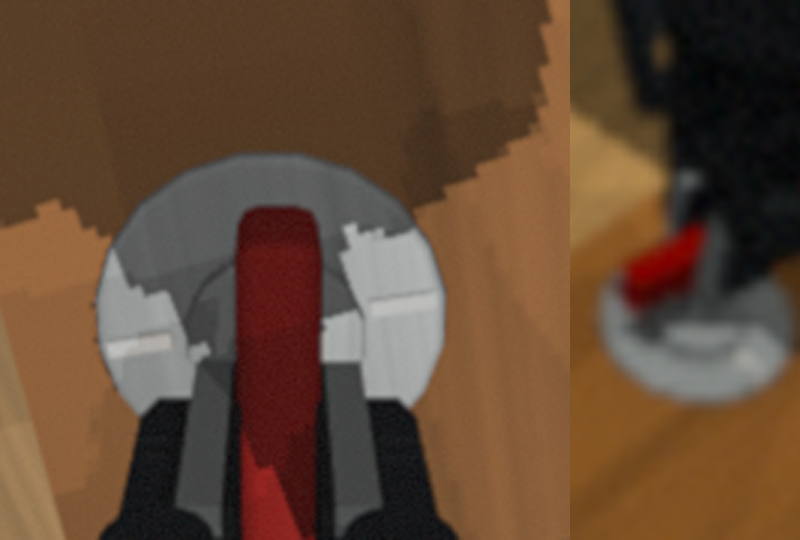

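Rose from crop x 98–445, collar 187–362 (ratio 0.50, so the collar sits flush); the scene view also shows no gap. z=0.1614 matches the expected home height of 0.1613. Marks at crop (138,345), (404,304). Confirm by small push, and get the mark direction.

>>> step_arm:
  steps:
    - [[0, 0, -0.004], 0]
    - [[0, 0, -0.004], 0]

```text
clock: 10.07
tcp_pos: [0.5555, 0.1483, 0.1614]
tcp_rot: [[-0.005, 0.954, -0.299], [-0.005, -0.299, -0.954], [-1.0, -0.003, 0.006]]
force: [-3.2, -1.1, 5.8]
width: 0.0093
```

```bash
python3 s.py; python3 - <<'E'
from h import *
s=snapshot("wrist"); 
a,b=[px2plane(s,u/3+180-.33,v/3+150-.33,.132)[:2] for u,v in((138,345),(404,304))]; d=b-a; print(a,b,np.linalg.norm(d),np.degrees(np.arctan2(d[1],d[0])),(a+b)/2)
E
```

```text
[0.5555 0.1483 0.1614] [-0.005 -0.005 -1.   ] handle 72.59 10.0667 [-3.16 -1.13  5.76] [-0.195  0.528  0.018] 0.009342943480323027
[0.53132345 0.1511534 ] [0.57664648 0.14504654] 0.04573260523419535 -7.673849512792948 [0.55398497 0.14809997]
```

Seated: no further descent at a 7 N push. Turning clockwise.

>>> step_arm:
  steps:
    - [[0, 0, 0], -0.04]
    - [[0, 0, 0], -0.08]
    - [[0, 0, 0], -0.12]
    - [[0, 0, 0], -0.16]
    - [[0, 0, 0], -0.2]
    - [[0, 0, 0], -0.24]
    - [[0, 0, 0], -0.28]

```text
clock: 10.7
tcp_pos: [0.5555, 0.1491, 0.1614]
tcp_rot: [[-0.006, 0.733, -0.68], [-0.001, -0.68, -0.733], [-1.0, -0.004, 0.005]]
force: [-0.9, 1.1, 1.5]
width: 0.0094
```

```bash
python3 s.py
```

```text
[0.5555 0.1491 0.1614] [-0.006 -0.001 -1.   ] handle 47.14 10.7 [-0.87  1.13  1.49] [0.263 0.18  0.04 ] 0.009350429532222782
```

Opposing torque 0.04 N m, as expected from the disc's drag. Continue.

>>> step_arm:
  steps:
    - [[0, 0, 0], -0.045]
    - [[0, 0, 0], -0.09]
    - [[0, 0, 0], -0.135]
    - [[0, 0, 0], -0.18]
    - [[0, 0, 0], -0.225]
    - [[0, 0, 0], -0.27]
    - [[0, 0, 0], -0.315]
    - [[0, 0, 0], -0.36]
    - [[0, 0, 0], -0.405]
    - [[0, 0, 0], -0.44]

```text
clock: 11.53
tcp_pos: [0.5553, 0.1489, 0.1614]
tcp_rot: [[-0.006, 0.127, -0.992], [0.003, -0.992, -0.127], [-1.0, -0.003, 0.005]]
force: [-1.8, -1.2, 1.5]
width: 0.0096
```

```bash
python3 s.py
```

```text
[0.5553 0.1489 0.1614] [-0.006  0.003 -1.   ] handle 7.280000000000001 11.5333 [-1.83 -1.21  1.54] [-0.315  0.299  0.104] 0.009561567986430049
```

>>> step_arm:
  steps:
    - [[0, 0, 0], -0.04]
    - [[0, 0, 0], -0.08]
    - [[0, 0, 0], -0.12]
    - [[0, 0, 0], -0.155]
    - [[0, 0, 0], -0.155]

```text
clock: 11.95
tcp_pos: [0.5551, 0.1488, 0.1614]
tcp_rot: [[-0.005, -0.118, -0.993], [0.003, -0.993, 0.118], [-1.0, -0.003, 0.006]]
force: [-1.9, -1.2, 2.2]
width: 0.0096
```

```bash
python3 s.py;python3 - <<'E'
from h import *
s=snapshot("wrist"); a=cv2.resize(s["img"][150:410,160:380],None,fx=2.3,fy=2.3,interpolation=cv2.INTER_CUBIC); cv2.imwrite("pics/w8.png",a)
print(proj(s,[.555,.149,.132]),redbar(s,.178))
E
```

```text
[0.5551 0.1488 0.1614] [-0.005  0.003 -1.   ] handle -6.780000000000001 11.95 [-1.86 -1.18  2.23] [-0.277  0.352 -0.031] 0.009583789036785457
[270.80789012 258.22546241] (array([0.5768, 0.1454, 0.178 ]), array([0.5756, 0.1455]), array([0.0103, 0.0332]), np.float64(173.85))
```

View pics/w8.png

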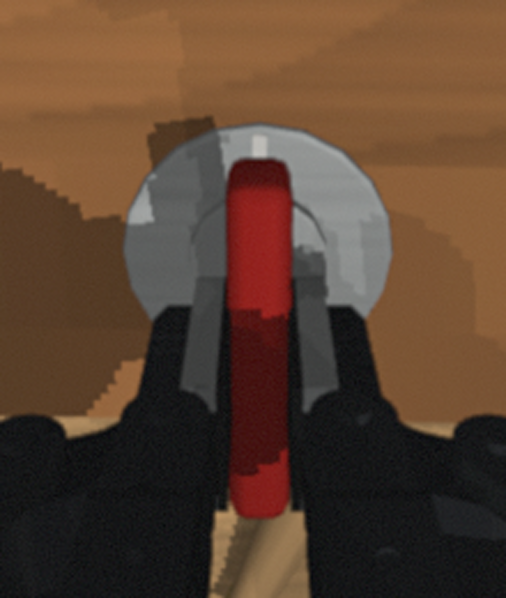

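Bar axis (260,165)–(260,510) is in line with the white mark at (259,147). A last small trim, then release.

>>> step_arm:
  steps:
    - [[0, 0, 0], -0.01]
    - [[0, 0, 0], -0.01]
    - [[0, 0, 0], -0.01]

```text
clock: 12.25
tcp_pos: [0.5551, 0.1488, 0.1614]
tcp_rot: [[-0.005, -0.131, -0.991], [0.003, -0.991, 0.131], [-1.0, -0.003, 0.006]]
force: [-1.3, -0.5, 1.1]
width: 0.0098
```

```bash
python3 s.py
```

```text
[0.5551 0.1488 0.1614] [-0.005  0.003 -1.   ] handle -7.540000000000006 12.25 [-1.33 -0.49  1.06] [-0.292  0.274  0.029] 0.00975490766427593
```

>>> step_arm:
  steps:
    - [[0, 0, 0], 0]
    - [[0, 0, 0], 0]
    - [[0, 0, 0], 0]
    - [[0, 0, 0], 0]
    - [[0, 0, 0], 0]
    - [[0, 0, 0], 0]
    - [[0, 0, 0], 0]
    - [[0, 0, 0], 0]
  hand: 0.8

```text
clock: 12.92
tcp_pos: [0.5551, 0.1488, 0.1614]
tcp_rot: [[-0.005, -0.131, -0.991], [0.003, -0.991, 0.131], [-1.0, -0.003, 0.006]]
force: [1.1, 0.2, -0.0]
width: 0.0685
```

>>> step_arm:
  steps:
    - [[0, 0, 0.05], 0]
    - [[0, 0, 0.15], 0]
    - [[0, 0, 0.28], 0]
    - [[0, 0, 0.4], 0]
    - [[0, 0, 0.4], 0]
    - [[0, 0, 0.4], 0]
    - [[0, 0, 0.4], 0]

```text
clock: 13.5
tcp_pos: [0.5551, 0.1488, 0.262]
tcp_rot: [[-0.004, -0.131, -0.991], [0.004, -0.991, 0.131], [-1.0, -0.003, 0.005]]
force: [-0.3, -0.0, 0.1]
width: 0.0681
```

```bash
python3 s.py;python3 - <<'E'
from h import *
s=snapshot("wrist"); im=s["img"]; cv2.imwrite("pics/w9.png",im)
print(redbar(s,.178),redbar(s,.169)); print(proj(s,[.555,.149,.132]))
t=snapshot("scene"); print(redbar(t,.178)); t=snapshot("top"); print(redbar(t,.178))
E
```

```text
[0.5551 0.1488 0.262 ] [-0.004  0.004 -1.   ] handle -7.540000000000006 13.5 [-0.35 -0.05  0.05] [-0.03  -0.027  0.035] 0.06810430319663037
(array([0.5589, 0.1486, 0.178 ]), array([0.556 , 0.1486]), array([0.0095, 0.0647]), np.float64(174.38)) (array([0.5558, 0.1491, 0.169 ]), array([0.5528, 0.1491]), array([0.0099, 0.0673]), np.float64(174.38))
[271.74195364 199.53284672]
(array([0.5631, 0.1449, 0.178 ]), array([0.5593, 0.1456]), array([0.0189, 0.0646]), np.float64(173.5))Traceback (most recent call last):
  File "<stdin>", line 4, in <module>
  File "h.py", line 21, in redbar
    n,l,S,C=cv2.connectedComponentsWithStats(m); k=1+np.argmax(S[1:,4])
                                                     ~~~~~~~~~^^^^^^^^^
    return _wrapfunc(a, 'argmax', axis=axis, out=out, **kwds)
    return bound(*args, **kwds)
ValueError: attempt to get argmax of an empty sequence
```

View pics/w9.png

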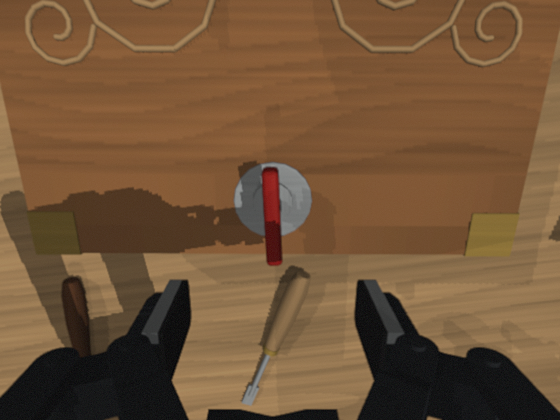

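The key stands flush in the lock, collar on the rose, but the bar (270,168)–(275,264) looks about 2° short of the line. Measuring against the lid's front edge before correcting.

```bash
python3 - <<'E'
from h import *
s=snapshot("wrist"); im=cv2.cvtColor(s["img"],cv2.COLOR_BGR2GRAY).astype(float)
g=np.abs(cv2.Sobel(im,cv2.CV_64F,0,1,ksize=5)); P=[]
for u in list(range(90,240,4))+list(range(320,460,4)):
    v=244+np.argmax(g[244:266,u]); P.append(px2plane(s,u,v,.13)[:2])
P=np.array(P); vx,vy,x,y=cv2.fitLine((P*1000).astype(np.float32),cv2.DIST_HUBER,0,.01,.01).ravel()
a=np.degrees(np.arctan2(vy,vx))%180; r=(P*1000-[x,y])@[-vy,vx]; print("front edge",a,"-> marks",a-90,"rms",np.median(abs(r)))
# bar: centroid line per row on top plane
b=s["img"].astype(int); m=(b[...,2]>70)&(b[...,1]<.35*b[...,2])&(b[...,0]<.35*b[...,2]); m[:160]=0; m[275:]=0
Q=[];
for v in range(180,255):
    x=np.where(m[v,240:310])[0]+240
    if len(x)>5: Q.append([px2plane(s,e,v,.178)[:2] for e in(x.min(),x.max(),(x.min()+x.max())/2)])
Q=np.array(Q)
for i in range(3):
    vx,vy,_,_=cv2.fitLine((Q[:,i]*1000).astype(np.float32),cv2.DIST_HUBER,0,.01,.01).ravel(); print(np.degrees(np.arctan(vy/vx)))
E
```

```text
front edge 82.15131 -> marks -7.848686 rms 0.38829713922280057
-4.454367
-7.851086
-6.2805824
```

About 1.5° short of the marks (−7.8°). Regrip and trim slightly clockwise.

>>> step_arm:
  steps:
    - [[0, 0, -0.12], 0]
    - [[0, 0, -0.25], 0]
    - [[0, 0, -0.35], 0]
    - [[0, 0, -0.4], 0]
    - [[0, 0, -0.4], 0]
    - [[0, 0, -0.4], 0]

```text
clock: 14.2
tcp_pos: [0.5539, 0.1486, 0.1592]
tcp_rot: [[-0.01, -0.131, -0.991], [0.003, -0.991, 0.131], [-1.0, -0.002, 0.01]]
force: [-0.2, 0.6, -0.1]
width: 0.0681
```

>>> step_arm:
  steps:
    - [[0, 0, 0], 0]
    - [[0, 0, 0], 0]
    - [[0, 0, 0], 0]
    - [[0, 0, 0], 0]
    - [[0, 0, 0], 0]
    - [[0, 0, 0], 0]
    - [[0, 0, 0], 0]
    - [[0, 0, 0], 0]
    - [[0, 0, 0], 0]
    - [[0, 0, 0], 0]
  hand: 0

```text
clock: 15.03
tcp_pos: [0.5548, 0.149, 0.1604]
tcp_rot: [[-0.008, -0.131, -0.991], [0.004, -0.991, 0.131], [-1.0, -0.003, 0.008]]
force: [0.3, 1.1, 6.3]
width: 0.0098
```

>>> step_arm:
  steps:
    - [[0, 0, 0], -0.009]
    - [[0, 0, 0], -0.018]
    - [[0, 0, 0], -0.018]
    - [[0, 0, 0], -0.018]

```text
clock: 15.37
tcp_pos: [0.5548, 0.149, 0.1605]
tcp_rot: [[-0.008, -0.159, -0.987], [0.004, -0.987, 0.159], [-1.0, -0.003, 0.008]]
force: [-0.7, 0.2, 3.0]
width: 0.0095
```

```bash
python3 s.py
```

```text
[0.5548 0.149  0.1605] [-0.008  0.004 -1.   ] handle -9.159999999999997 15.3667 [-0.7   0.18  2.96] [0.065 0.046 0.052] 0.00950689502760914
```

>>> step_arm:
  steps:
    - [[0, 0, 0], 0]
    - [[0, 0, 0], 0]
    - [[0, 0, 0], 0]
    - [[0, 0, 0], 0]
    - [[0, 0, 0], 0]
    - [[0, 0, 0], 0]
    - [[0, 0, 0], 0]
    - [[0, 0, 0], 0]
  hand: 0.8

```text
clock: 16.03
tcp_pos: [0.5547, 0.149, 0.1605]
tcp_rot: [[-0.008, -0.159, -0.987], [0.004, -0.987, 0.159], [-1.0, -0.003, 0.008]]
force: [-0.1, -0.0, -0.2]
width: 0.0683
```

>>> step_arm:
  steps:
    - [[0, 0, 0.05], 0]
    - [[0, 0, 0.15], 0]
    - [[0, 0, 0.28], 0]
    - [[0, 0, 0.4], 0]
    - [[0, 0, 0.4], 0]
    - [[0, 0, 0.4], 0]
    - [[0, 0, 0.4], 0]

```text
clock: 16.62
tcp_pos: [0.5547, 0.149, 0.261]
tcp_rot: [[-0.007, -0.159, -0.987], [0.004, -0.987, 0.159], [-1.0, -0.003, 0.008]]
force: [-0.3, -0.2, -0.3]
width: 0.0684
```

```bash
python3 s.py; python3 - <<'E'
from h import *
s=snapshot("wrist"); cv2.imwrite("pics/w10.png",cv2.resize(s["img"][140:290,180:370],(760,600),interpolation=cv2.INTER_CUBIC)); print(redbar(s,.178))
b=s["img"].astype(int); m=(b[...,2]>70)&(b[...,1]<.35*b[...,2])&(b[...,0]<.35*b[...,2]); m[:160]=0; m[275:]=0
Q=[]
for v in range(180,255):
    x=np.where(m[v,240:310])[0]+240
    if len(x)>5: Q.append([px2plane(s,e,v,.178)[:2] for e in(x.min(),x.max(),(x.min()+x.max())/2)])
Q=np.array(Q)
for i in range(3):
    vx,vy,_,_=cv2.fitLine((Q[:,i]*1000).astype(np.float32),cv2.DIST_HUBER,0,.01,.01).ravel(); print(np.degrees(np.arctan(vy/vx)))
E
```

```text
[0.5547 0.149  0.261 ] [-0.007  0.004 -1.   ] handle -9.159999999999997 16.6167 [-0.28 -0.22 -0.31] [ 0.011  0.012 -0.037] 0.06836692068686252
(array([0.5594, 0.1483, 0.178 ]), array([0.556 , 0.1484]), array([0.0097, 0.0649]), np.float64(172.38))
-6.108651
-9.936907
-8.198115
```

View pics/w10.png

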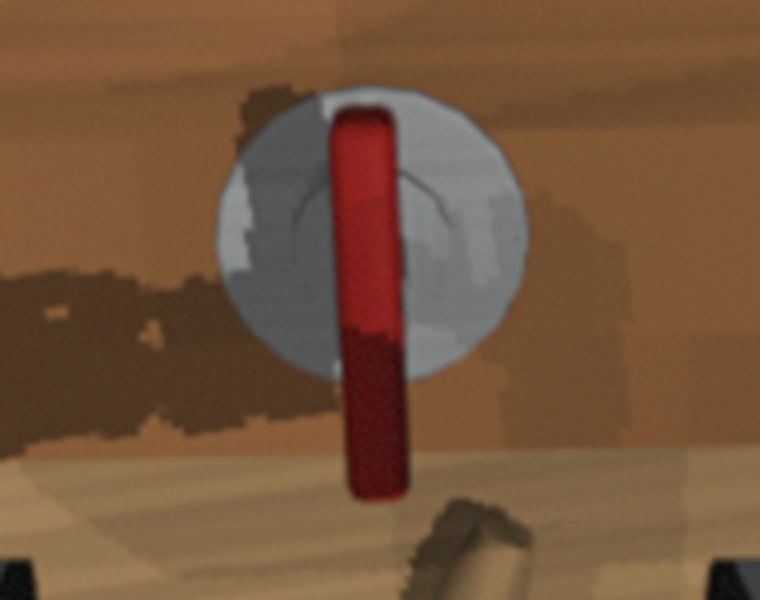

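Collar lies flush on the rose (collar x 295–450 inside rose 217–527); bar measures −7.6 to −8.2°, marks −7.7°. Handing in.

```bash
python3 -c "
from rig import *
print(finish_job())"
```

```text
the job is handed in; nothing more can be done
None
```

The red key is home in the chest lock, turned clockwise to the white marks and standing free. I handed the job in at about 16.7 s; `finish_job()` gave no verdict.

- **Seating:** I lifted the key out of the block and lowered it into the bore. I swept it counter-clockwise under light pressure until it dropped. It needed only that one sweep, so there was no back-and-forth turning. A push of about 7 N then moved it no further, the gripper was at the expected height (0.161 m), and the collar looks flush on the rose.
- **Turning:** The opposing moment read 0.03–0.10 N m, about what the lock's drag should give. After the first release the handle was about 1.5° short of the marks, so I regripped it and trimmed it.
- **Last checks:** The handle measures −7.6° to −8.2°, depending on the method. The marks lie at −7.7° (lid edge −7.8°). The gripper is open, 100 mm above, with no force on it.
- **Disagreements:** The networks placed the lock wrongly, apparently taking the chest for it, so I used pixel measurements instead. The first contact, at 0.1645 m, lay between the two expected heights. The top camera could not see the key for a final cross-check because its view was blocked. A scene-camera check after the first release put the bar's centre about 4 mm from the wrist-camera value, though the angle agreed.

I did not touch the gouges, mallet or stone, and the highest wrist force shown in my readings was about 6 N.

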